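# Join the I/O module and hold in the reset

### The job

Slide the loose I/O module along its rail until it sits flush against the modules already fitted next to the bus controller. Then, with the slim pin tool from the wooden block, reach through the round hole in the controller's top and hold the recessed reset button fully down (do not press it before the module is home, or the controller will not register the module); finish like that, with the tool still in the gripper and the button still held down. Leave the other two tools, the multimeter and the air cylinder where they are.

Things in the scene. Friction and masses are not known exactly. Their poses are not given: they have to be found in the camera images.
- panel: fixed grey mounting plate lying on the bench, 170 (x) x 320 (y) x 5 mm, bearing a 35 mm steel hat rail along its y axis (rail top 12.5 mm above the bench). Origin: centre of its underside, on the bench; z up. Along the rail in its +y half stand an end clamp, the bus controller and two fitted I/O modules; the loose I/O module stands toward -y, beyond a gap; the rail beyond it (-y) is bare, with at least 80 mm free for a gripper.
- controller: bus controller fixed on the rail, light grey housing 100 (x, across the rail) x 54 (y, along the rail) mm; its flat top is 74 mm above the bench. Origin on bench level below its centre; axes parallel to the panel's. In its top: two square network sockets at the +x end, a status window in the middle, and at the -x end a flap and one round 10 mm hole (the reset hole).
- reset_hole (a point): centre of the mouth of the round reset hole, level with the controller's top face (74 mm above the bench); at x -30, y -10 mm from the controller's origin. The hole is 10 mm in diameter and goes straight down. z up.
- reset_button (a joint): the reset button, an 8.4 mm black disc inside the hole, its top 9 mm below the hole's mouth when not pressed. Value in m: 0 released, 0.005 fully down; a spring resists with 2 N at first and 4.5 N fully down, and raises it again when let go.
- fitted_module_top (a point): centre of the top face (74 mm above the bench) of the outermost fitted I/O module, 100 mm (x) x 24 mm (y, along the rail); the loose module is to butt against its -y side.
- loose_module_top (a point): centre of the top face (74 mm above the bench) of the loose I/O module: light grey housing 100 mm across the rail (x) x 24 mm along the rail (y) x 60 mm tall, underside 14 mm above the bench, clipped on the rail so that it only slides along it. Axes parallel to the panel's.
- loose_module (a joint): gap in m between the loose module and the outermost fitted module: 0 is flush, 0.065 the farthest; it shrinks as the module is pushed toward the panel's +y. The rail holds the module with about 3 N of friction; pushed home it meets a solid stop and stays.
- tool_block: fixed wooden tool block, 150 (x) x 52 (y) x 60 (z) mm, origin at the centre of its underside on the bench; three 11 mm holes in a row along its x axis at -50, 0 and +50 mm, one tool standing upright in each (which tool is in which hole varies).
- pin_tool: the slim pin tool (stylus) to use, 122 mm long, about 50 g, round, standing upright. Origin: the point of its tip; z runs from the tip up to the handle. Steel pin 4 mm in diameter and 40 mm long, then an 8.4 mm ferrule to z = 52 mm, a 20 mm collar at z = 52 to 56 mm that rests on the block's top, and a straight black handle 14 mm in diameter from z = 56 to 122 mm. It pulls straight up out of the block (tip 52 mm below the block's top).
- pin_tool_grip (a point): point on the pin tool's axis, 90 mm above its tip, near the middle of its handle (98 mm above the bench at the start): grasp here from above.
- nut_driver: bystander in the block: nut driver with a fat straight black handle 26 mm in diameter, top 120 mm above the bench; shaft 9 mm. Leave alone. Origin 2 mm below its tip, 8 mm above the bench.
- screwdriver: bystander in the block: screwdriver with a black handle 24 mm in diameter, waisted below, top 126 mm above the bench; shaft 6 mm. Leave alone. Origin 2 mm below its tip, 8 mm above the bench.
- meter: bystander: dark grey hand multimeter lying face up, 75 (x) x 145 (y) x 34 (z) mm, origin at the centre of its underside. Leave alone.
- air_cylinder: bystander: compact aluminium air cylinder, 62 x 63 x 63 mm with a 20 mm rod that stands out 25 mm to its +x, origin under the body's centre. Leave alone.
There are look-alikes about, which are no part of the job. Leave any pink or purple look-alike of the pin_tool alone.

How it is judged:
On the way, in this order (a step that is already met when the one before it is completed fails the run):
1. the loose module is flush against the fitted modules (gap under 2 mm) (value of joint loose_module below 0.002 m), for 0.2 s.
2. the reset button is held down with the pin tool through the hole, the module still flush (value of joint loose_module below 0.002 m and value of joint reset_button above 0.004 m and contact force between pin_tool and controller above 1.5 N and contact force between the fingers and pin_tool above 1 N and horizontal distance between pin_tool and reset_hole below 0.005 m and z of pin_tool in the frame of reset_hole below -0.011 m), for 0.5 s.
At the end, for the whole second after the job is handed in: Ends holding, through the last second: module gap under 2 mm; reset button down more than 4 of its 5 mm; pin tool gripped (over 1 N), its tip within 5 mm of the hole's axis and over 11 mm below the mouth, pressing on the controller with over 1.5 N (all of step 2); the arm keeps its last pose, push and grip.
It fails at once if the reset button is pressed before the module is home (value of joint reset_button above 0.003 m and value of joint loose_module above 0.004 m).
It fails at once if the nut driver is disturbed (moved more than 20 mm) (distance of nut_driver from where it was at the start of the episode above 0.02 m).
It fails at once if the screwdriver is disturbed (moved more than 20 mm) (distance of screwdriver from where it was at the start of the episode above 0.02 m).
It fails at once if the meter is disturbed (moved more than 30 mm) (distance of meter from where it was at the start of the episode above 0.03 m).
It fails at once if the air cylinder is disturbed (moved more than 30 mm) (distance of air_cylinder from where it was at the start of the episode above 0.03 m).
It also fails if it takes over 64 s, if anything falls off the work surface, if the arm or the gripper's body presses on something with over 40 N, if the wrist force passes 120 N, or if a joint passes its speed limit or range.

### The arm

A 6-joint arm with a two-finger parallel gripper is mounted at the origin on the work surface. World frame = base frame: x ahead of the robot, y to its left, z up, the work surface at z = 0. Lengths are in m, angles in rad, forces in N, time in s.
With the tool pointing down it reaches from about 0.375 to 0.925 m from the base axis. Payload 5.7 kg.
Tool frame: the origin (TCP) lies midway between the tips of the shut fingers; the grasp point (between the pads) lies 19 mm behind it; z points along the fingers, x is the direction in which the jaws open and shut, and the axes are right-handed (so a half turn about z gives the same grasp; the last joint's range is limited). The gripper opens to 85 mm and grips with 20 to 120 N. Pads are 22 mm wide; open, the fingers measure 114 mm over their backs; the gripper's body (76 mm by 85 mm) begins 54 mm behind the grasp point. The pads swing forward as they close: fully open they stand 13 mm farther back than shut.
Start: joints at [1.058, 0.359, 1.51, -0, 1.272, -0.115], TCP at [0.232, 0.553, 0.231] pointing down, gripper open.
Joint ranges: [-2.97, 2.97], [-1.01, 2.36], [0.21, 2.38], [-0.96, 4.11], [0.2, 2.71], [-2.98, 2.98]. Speed limits (rad/s): [2.39, 2.39, 3.14, 3.14, 3.14, 3.14].

### API

Orientations are given as a unit quaternion [w, x, y, z].
In Python, from cell import manip, viewer gives the robot as it stands. The module is installed in compiled form; this text tells all that it offers.
- The arm moves only by the shell command python3 -m inch 'ROWS' [FORCE]. ROWS is a JSON object of lists of equal length, an entry for each row: "grip": the finger opening in mm, from 0 to 85.4; "xyz": the shift along the tool's x, y, z in mm, a list of three; "delta_rot": the turn, a rotation vector about the tool's x, y, z in degrees, a list of three. A call has 1 to 5 rows; each row shifts and turns the pose as measured when the row begins, along the tool's axes as they then stand; what a row does not reach is not made up. A row lasts 1/8 s, in which the tool goes at most 62.5 mm and 10.7 degrees, less where a joint would pass 70% of its speed; a pose out of reach is approached as far as the arm can. A call with a gripper value outside its range is refused whole. The fingers move at their own pace and stop on an object; FORCE is the grip in N (left out, the last holds). Time passes only in rows, so rows that do not move let the fingers close. It gives the time, the measured TCP pose, the force and the opening at its end, in the units of the state.
- manip.get_state(): the state, without advancing time (a new reading comes with each control period).
- viewer.get_image(name): name is "scene" or "top" or "wrist"; returns the picture (384x512x3 uint8, red, green, blue); there is no depth.
- viewer.camera_params(name): a dict with "K" (3x3 intrinsics, pixels), "D" ([k1, k2, p1, p2, k3] as OpenCV has them; the pictures are not rectified), "eye" and "orientation" of the camera in the world; the wrist camera has in their place "tool_from_camera" (4x4, takes a point from camera to tool coordinates, whose origin is the TCP and whose axes are the tool frame's). Camera axes: x right, y down, z forward; pixel columns grow to the right and rows downward; lengths in m; the calibration is good to about 2 mm. A picture is of the moment at which its call begins: read the wrist's pose just before it. camera_params takes no time and is no camera call.
- manip.finish_job(): hands the job in, once; it reports no verdict.
The state is a dict: "time": time; "joint_pos": joint angles; "joint_vel": joint speeds; "joint_efforts": joint torques, N m; "tcp_pos": TCP position; "ee_rot": TCP orientation; "ft_force": force on the tool from outside, world axes, zero at the start; "torque": the same for the moment, N m; "grip_width": finger opening in m.
Only numpy, scipy, OpenCV 4.12 (cv2) and the standard library are available. Lean on these libraries where they do the work, as an engineer would, in place of code of your own. Each camera call takes 0.05 s, during which the arm holds its last target.

## Working session

There is one attempt and no reset: what is moved stays moved. The work goes in short steps, Python scripts to look and compute and a shell command to move; the robot and the scene stay as the last step left them, time stands still between calls to the robot, and variables do not carry over. Pictures are saved under pics/ and viewed, and the job is handed in when it is done.

```bash
mkdir -p pics
python3 - <<'E'
from cell import manip, viewer
import cv2
s=manip.get_state();print({k:(v if not hasattr(v,'round') else v) for k,v in s.items()})
for n in ["scene","top","wrist"]:
    im=viewer.get_image(n);cv2.imwrite(f"pics/{n}0.png",im[:,:,::-1]);print(viewer.camera_params(n))
E
```

```text
{'time': 0.0, 'joint_pos': array([ 1.05788087e+00,  3.59548455e-01,  1.51144312e+00, -6.56311101e-06,
        1.27251318e+00, -1.15104221e-01]), 'joint_vel': array([ 0.0003719 , -0.00076556, -0.00146868, -0.00104877,  0.00100848,
        0.0031034 ]), 'joint_efforts': array([-6.88551722e-05, -5.27621698e+01, -2.78608721e+01, -3.57143836e-04,
        1.33948890e-02, -4.36916679e-06]), 'tcp_pos': array([0.23211056, 0.55253479, 0.23042366]), 'ee_rot': array([ 4.36957937e-04,  8.32886060e-01,  5.53443671e-01, -8.50356538e-04]), 'ft_force': array([-0.22834623,  0.02041965, -0.6448358 ]), 'torque': array([-0.06383465,  0.02397014,  0.02580144]), 'grip_width': 0.08524836553288209}
{'K': array([[423.74225348,   0.        , 258.36224878],
       [  0.        , 423.74225348, 193.63956341],
       [  0.        ,   0.        ,   1.        ]]), 'D': array([-0.08572392,  0.        ,  0.        ,  0.        ,  0.        ]), 'eye': array([ 1.09776073, -0.7125219 ,  0.88356841]), 'orientation': array([-0.39151177,  0.86771629,  0.28201799, -0.11938518])}
{'K': array([[434.23397357,   0.        , 252.
[... 218 characters left out ...]
, 0.03007748, 1.43549701]), 'orientation': array([ 0.07489994, -0.69791968,  0.70821591, -0.07568581])}
{'K': array([[328.79230371,   0.        , 257.20283198],
       [  0.        , 328.79230371, 193.32949164],
       [  0.        ,   0.        ,   1.        ]]), 'D': array([0.02715239, 0.        , 0.        , 0.        , 0.        ]), 'tool_from_camera': array([[ 9.99999152e-01,  9.16512090e-04,  9.24798231e-04,
        -2.95455344e-04],
       [-1.15956568e-03,  9.49940910e-01,  3.12427468e-01,
        -8.11932330e-02],
       [-5.92160122e-04, -3.12428276e-01,  9.49941168e-01,
        -1.43538033e-01],
       [ 0.00000000e+00,  0.00000000e+00,  0.00000000e+00,
         1.00000000e+00]])}
```

View pics/scene0.png

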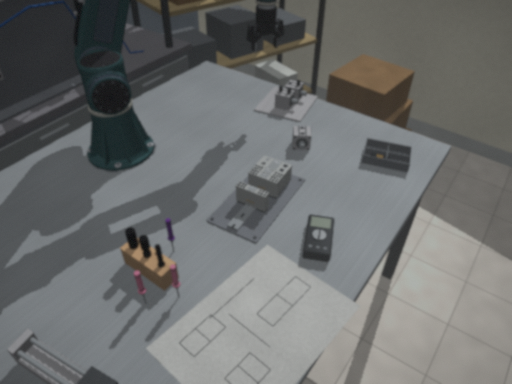

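View pics/top0.png

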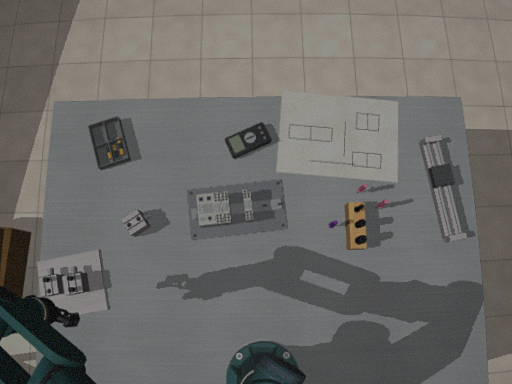

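View pics/wrist0.png

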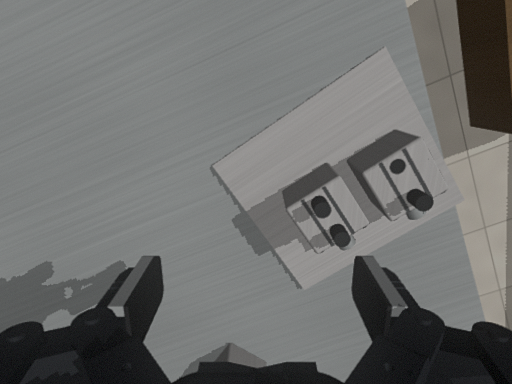

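```bash
cat > h.py <<'E'
import numpy as np, cv2
from scipy.spatial.transform import Rotation as R
from cell import manip, viewer
def rot(q): return R.from_quat([q[1],q[2],q[3],q[0]]).as_matrix()
def campose(n,s=None):
    p=viewer.camera_params(n)
    if n=="wrist":
        s=s or manip.get_state(); T=np.array(p['tool_from_camera']); Rt=rot(s['ee_rot'])
        return p,Rt@T[:3,:3],Rt@T[:3,3]+s['tcp_pos']
    return p,rot(p['orientation']),np.array(p['eye'])
def ray(n,uv,s=None):
    p,Rc,e=campose(n,s)
    q=cv2.undistortPoints(np.array(uv,float).reshape(-1,1,2),p['K'],p['D']).reshape(-1,2)
    return e,(Rc@np.c_[q,np.ones(len(q))].T).T
def cast(n,uv,z,s=None):
    e,d=ray(n,uv,s); return e+d*((z-e[2])/d[:,2])[:,None]
def proj(n,P,s=None):
    p,Rc,e=campose(n,s); c=(np.array(P,float).reshape(-1,3)-e)@Rc
    return cv2.projectPoints(c,np.zeros(3),np.zeros(3),p['K'],p['D'])[0].reshape(-1,2)
def tool(v,s=None):
    s=s or manip.get_state(); return rot(s['ee_rot']).T@np.array(v)*1000
E
python3 - <<'E'
import cv2
im=cv2.imread('pics/top0.png');a=im[170:250,180:300];b=im[170:260,310:410]
cv2.imwrite('pics/topA.png',cv2.resize(a,None,fx=6,fy=6,interpolation=cv2.INTER_CUBIC))
cv2.imwrite('pics/topB.png',cv2.resize(b,None,fx=6,fy=6,interpolation=cv2.INTER_CUBIC))
im=cv2.imread('pics/scene0.png')
cv2.imwrite('pics/scA.png',cv2.resize(im[150:240,205:310],None,fx=6,fy=6,interpolation=cv2.INTER_CUBIC))
cv2.imwrite('pics/scB.png',cv2.resize(im[215:305,105:200],None,fx=6,fy=6,interpolation=cv2.INTER_CUBIC))
E
```

```text
(no output)
```

View pics/topA.png

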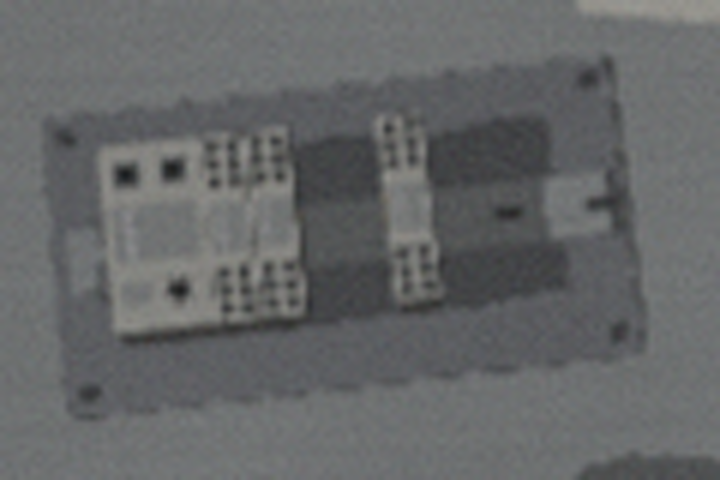

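View pics/topB.png

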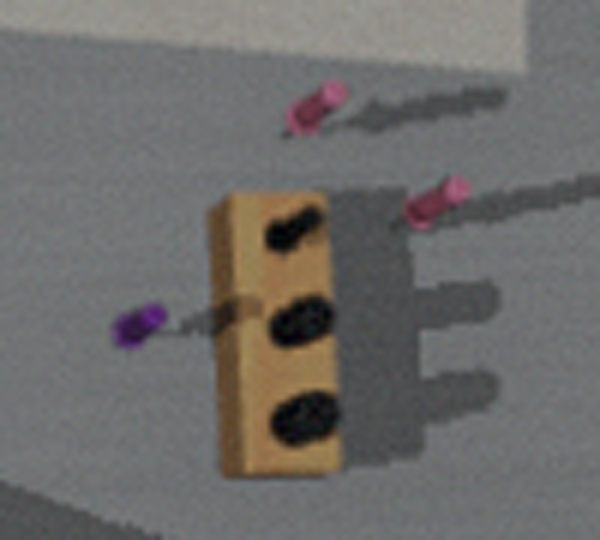

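View pics/scA.png

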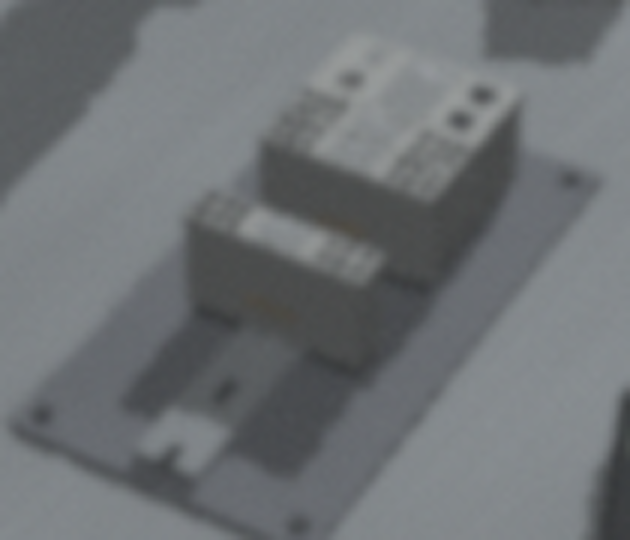

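View pics/scB.png

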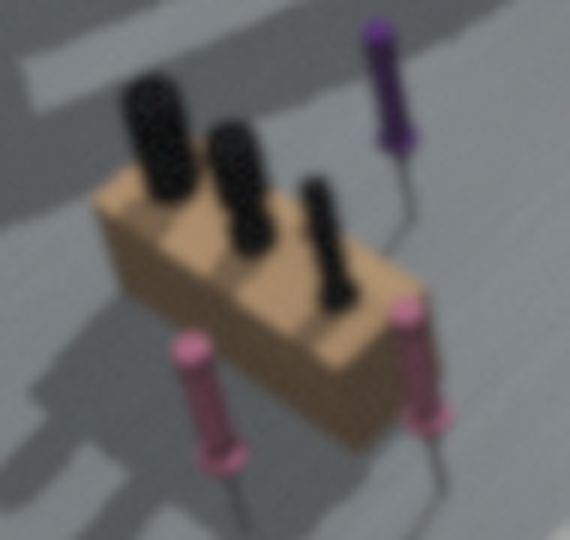

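Run:
```python
from h import *
np.set_printoptions(precision=4,suppress=True)
A=lambda l:np.array(l)/6+[180,170]-0.4
B=lambda l:np.array(l)/6+[310,170]-0.4
print('loose',cast('top',A([(376,118),(420,112),(440,300),(395,306)]),.074))
print('rowcorners',cast('top',A([(98,150),(288,126),(305,315),(115,335)]),.074))
print('hole',cast('top',A([(178,290)]),.074))
print('panel',cast('top',A([(45,122),(608,60),(645,348),(75,415)]),.005))
print('pin',cast('top',B([(318,213)]),.130),cast('top',B([(283,236)]),.06))
print('block top',cast('top',B([(230,192),(327,192),(341,470),(243,475)]),.06))
print('others',cast('top',B([(322,310),(325,408)]),.122))
print('pink tops', cast('top',B([(335,95),(458,190),(153,318)]),.122),'bases',cast('top',B([(287,135),(392,225),(120,340)]),.0))
# scene hole
S=np.array([(350,78)])/6+[205,150]-.4
print('hole sc',cast('scene',S,.074))
S=np.array([(316,183)])/6+[105,215]-.4
print('pin sc',cast('scene',S,.130))
```

```text
loose [[0.5973 0.0583 0.074 ]
 [0.6002 0.0348 0.074 ]
 [0.499  0.0257 0.074 ]
 [0.4962 0.0494 0.074 ]]
rowcorners [[0.582  0.2068 0.074 ]
 [0.5936 0.1053 0.074 ]
 [0.4921 0.0967 0.074 ]
 [0.4827 0.1968 0.074 ]]
hole [[0.5062 0.1637 0.074 ]]
panel [[ 0.6119  0.2459  0.005 ]
 [ 0.643  -0.0713  0.005 ]
 [ 0.4799 -0.0872  0.005 ]
 [ 0.4472  0.227   0.005 ]]
pin [[ 0.5305 -0.3118  0.13  ]] [[ 0.5298 -0.3101  0.06  ]]
block top [[ 0.5543 -0.2826  0.06  ]
 [ 0.5534 -0.3358  0.06  ]
 [ 0.4037 -0.3339  0.06  ]
 [ 0.4024 -0.2811  0.06  ]]
others [[ 0.4815 -0.3127  0.122 ]
 [ 0.4313 -0.3112  0.122 ]]
pink tops [[ 0.5938 -0.3271  0.122 ]
 [ 0.5425 -0.3887  0.122 ]
 [ 0.4791 -0.2251  0.122 ]] bases [[ 0.5969 -0.331   0.    ]
 [ 0.5442 -0.3879  0.    ]
 [ 0.4823 -0.2297  0.    ]]
hole sc [[0.5029 0.1601 0.074 ]]
pin sc [[ 0.5276 -0.3088  0.13  ]]
```

```bash
python3 -m inch '{"grip":[0,0,0],"xyz":[[0,0,0],[0,0,0],[0,0,0]],"delta_rot":[[0,0,-9.5],[0,0,-9.5],[0,0,-9.4]]}' 40
python3 -m inch '{"grip":[0,0,0,0,0],"xyz":[[-50,22,0],[-50,22,0],[-50,22,0],[-50,22,0],[-50,22,0]],"delta_rot":[[0,0,0],[0,0,0],[0,0,0],[0,0,0],[0,0,0]]}'
```

```text
time: 0.52
tcp_pos: [0.2318, 0.5519, 0.2295]
ee_rot: [0.0, 0.666, 0.746, -0.002]
ft_force: [0.7, -0.4, 0.1]
grip_width: 0.0323
time: 1.15
tcp_pos: [0.3717, 0.3131, 0.2286]
ee_rot: [0.0, 0.663, 0.749, -0.002]
ft_force: [0.3, 0.2, 0.5]
grip_width: 0.0001
```

```bash
python3 -m inch '{"grip":[0,0,0,0,0],"xyz":[[-49,21,0],[-49,21,0],[-49,21,0],[-49,21,0],[-49,21,0]],"delta_rot":[[0,0,0],[0,0,0],[0,0,0],[0,0,0],[0,0,0]]}'
python3 - <<'E'
from h import *
s=manip.get_state();print(s['tcp_pos'],s['ee_rot'],tool(np.array([.5539,-.0148,.045])-s['tcp_pos']))
im=viewer.get_image('wrist');cv2.imwrite('pics/w1.png',im[:,:,::-1])
E
```

```text
time: 1.78
tcp_pos: [0.5087, 0.0744, 0.2288]
ee_rot: [0.0, 0.663, 0.749, -0.001]
ft_force: [1.1, 0.9, -0.7]
grip_width: 0.0002
[0.50873336 0.07442262 0.22881009] [ 1.59319079e-04  6.62652038e-01  7.48926382e-01 -1.23507508e-03] [-93.71420161  34.26596851 183.9302627 ]
```

View pics/w1.png

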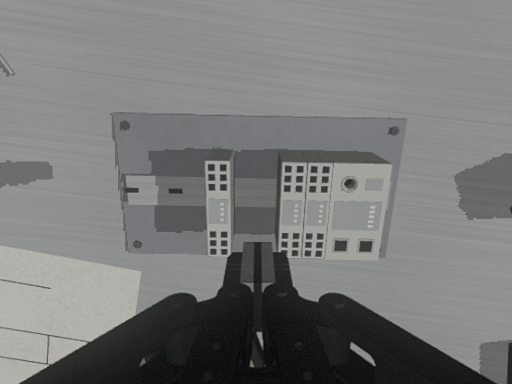

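Run:
```python
from h import *
np.set_printoptions(precision=4,suppress=True)
im=cv2.imread('pics/w1.png')
cv2.imwrite('pics/w1c.png',cv2.resize(im[145:265,195:395],None,fx=4,fy=4,interpolation=cv2.INTER_CUBIC))
```

```text
(no output)
```

View pics/w1c.png

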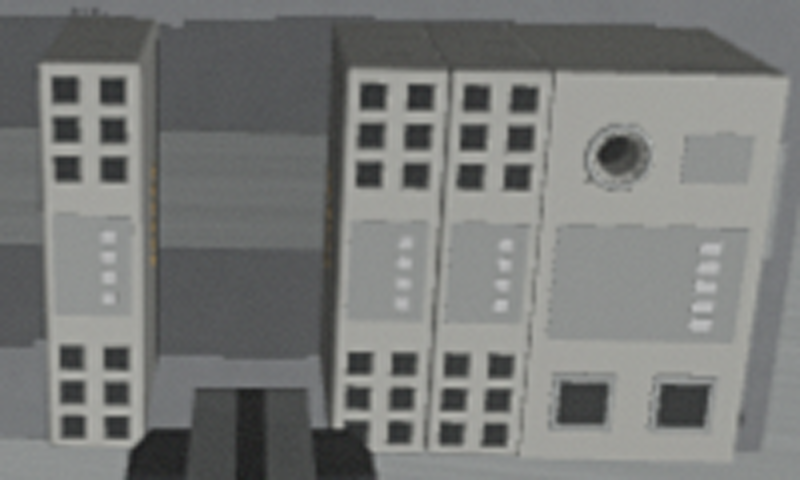

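Run:
```python
from h import *
np.set_printoptions(precision=4,suppress=True)
A=lambda l:np.array(l)/4+[195,145]-0.4
# arm state unchanged
l=cast('wrist',A([(40,63),(140,66),(146,442),(50,440)]),.074)
r=cast('wrist',A([(347,68),(783,76),(733,460)]),.074)
h=cast('wrist',A([(619,156)]),.074)
print(l,r,h,sep='\n')
d=r[1]-r[0];print(np.degrees(np.arctan2(-d[0],d[1])))
d=r[1]-r[2];print(np.degrees(np.arctan2(-d[1],-d[0])))
d=l[0]-l[2]; print(l.mean(0))
s=manip.get_state();Rt=rot(s['ee_rot']);print(np.degrees(np.arctan2(-Rt[0,0],Rt[1,0])),Rt)
y=np.radians(5.6);ux=np.array([np.cos(y),np.sin(y)]);uy=np.array([-np.sin(y),np.cos(y)])
c=(r[1]+r[2])[:2]/2-27*uy/1000;print('ctrl',c,'hole pred',c-.03*ux-.01*uy)
```

```text
[[0.5044 0.0182 0.074 ]
 [0.5022 0.0412 0.074 ]
 [0.5994 0.052  0.074 ]
 [0.6018 0.0277 0.074 ]]
[[0.4968 0.0888 0.074 ]
 [0.4865 0.1887 0.074 ]
 [0.5856 0.2007 0.074 ]]
[[0.51   0.1555 0.074 ]]
5.89747602441348
6.9204873855004045
[0.552  0.0348 0.074 ]
6.892221355054772 [[-0.12    0.9928  0.0026]
 [ 0.9927  0.12   -0.0067]
 [-0.007   0.0018 -1.    ]]
ctrl [0.5387 0.1678] hole pred [0.5098 0.155 ]
```

```bash
python3 -m inch '{"grip":[0,0,0,0,0],"xyz":[[-48,18,0],[-48,18,0],[0,0,40],[0,0,40],[0,0,30]],"delta_rot":[[0,0,0],[0,0,0],[0,0,0],[0,0,0],[0,0,0]]}'
python3 - <<'E'
from h import *
s=manip.get_state();print(s['tcp_pos'])
for n in ['wrist','top','scene']:
    im=viewer.get_image(n);cv2.imwrite(f'pics/{n}2.png',im[:,:,::-1])
print(proj('top',s['tcp_pos']),proj('scene',s['tcp_pos']))
im=cv2.imread('pics/top2.png')
a=cv2.resize(im[160:260,180:310],None,fx=4,fy=4,interpolation=cv2.INTER_CUBIC)
im=cv2.imread('pics/scene2.png')
b=cv2.resize(im[130:240,195:300],None,fx=3.6,fy=3.6,interpolation=cv2.INTER_CUBIC)
cv2.imwrite('pics/c2a.png',a);cv2.imwrite('pics/c2b.png',b)
E
```

```text
time: 2.45
tcp_pos: [0.5657, -0.0286, 0.1189]
ee_rot: [0.006, 0.665, 0.747, 0.0]
ft_force: [-0.2, -0.8, 0.0]
grip_width: -0.0001
[ 0.56573324 -0.02863953  0.11894179]
[[270.2169389  195.92183399]] [[242.20874863 191.77214263]]
```

View pics/c2a.png

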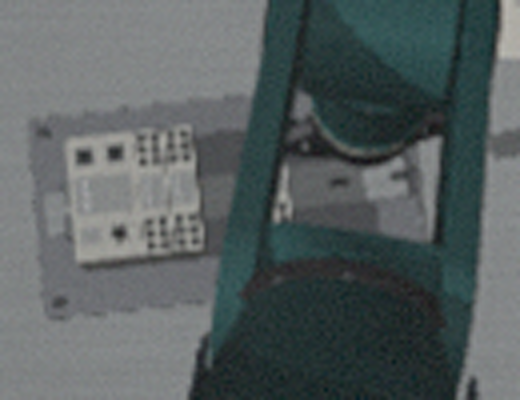

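View pics/c2b.png

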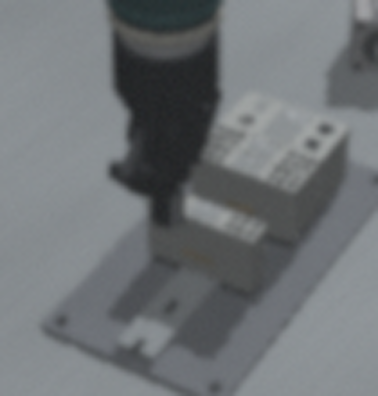

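View pics/wrist2.png

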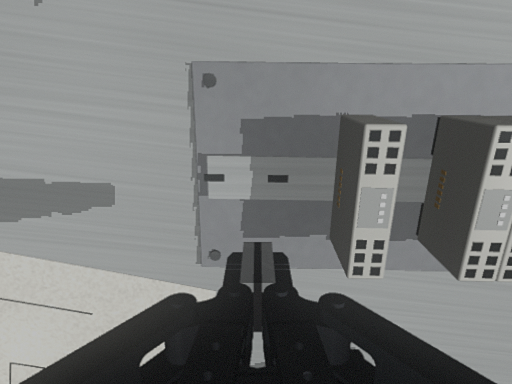

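```bash
python3 -m inch '{"grip":[0,0,0,0],"xyz":[[0,-6,30],[0,0,30],[0,0,12],[0,0,0]],"delta_rot":[[0,0,0],[0,0,0],[0,0,0],[0,0,0]]}'
python3 - <<'E'
from h import *
s=manip.get_state();print(s['tcp_pos'],s['ee_rot'],s['ft_force'])
im=viewer.get_image('wrist');cv2.imwrite('pics/w3.png',im[:,:,::-1])
E
```

```text
time: 3.1
tcp_pos: [0.5647, -0.0294, 0.0519]
ee_rot: [0.009, 0.665, 0.747, 0.002]
ft_force: [0.2, -0.3, -0.2]
grip_width: -0.0003
[ 0.56471807 -0.02936616  0.05191847] [0.0093754  0.66450627 0.74722002 0.00240228] [ 0.18295195 -0.25903476 -0.23952796]
```

View pics/w3.png

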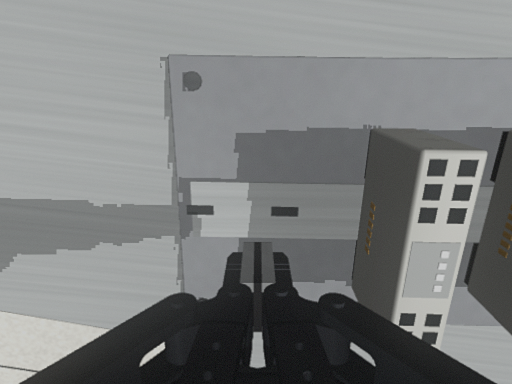

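```bash
python3 -m inch '{"grip":[0,0,0,0],"xyz":[[10,-4,4],[10,-4,2],[5,0,0],[5,0,0]],"delta_rot":[[0,0,0],[0,0,0],[0,0,0],[0,0,0]]}'
python3 - <<'E'
from h import *
s=manip.get_state();print(s['tcp_pos'],s['ee_rot'],s['ft_force'])
im=viewer.get_image('wrist');cv2.imwrite('pics/w4.png',im[:,:,::-1])
E
```

```text
time: 3.65
tcp_pos: [0.5548, 0.0013, 0.0484]
ee_rot: [0.012, 0.664, 0.747, 0.004]
ft_force: [-0.2, 0.1, -1.2]
grip_width: -0.0
[0.5548389  0.00133284 0.04842837] [0.01168034 0.66448223 0.74720204 0.00400523] [-0.19322849  0.09202731 -1.17628715]
```

View pics/w4.png

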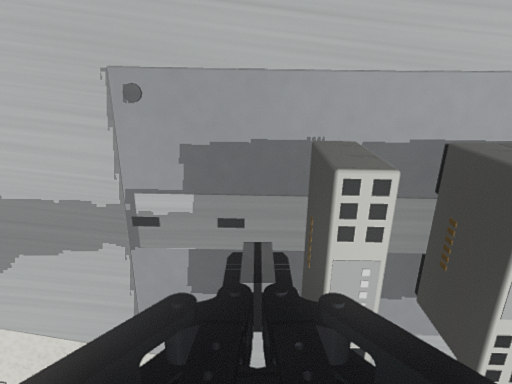

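```bash
cat >> h.py <<'E'
def fixrot(yaw,s=None):
    s=s or manip.get_state(); y=np.radians(yaw)
    ux=np.array([-np.sin(y),np.cos(y),0]);z=np.array([0,0,-1.]);T=np.c_[ux,np.cross(z,ux),z]
    return np.degrees(R.from_matrix(rot(s['ee_rot']).T@T).as_rotvec())
E
python3 -c "
from h import *
print(fixrot(6.2))"
python3 -m inch '{"grip":[0,0,0,0,0],"xyz":[[5,0,0],[5,0,0],[5,0,0],[5,0,0],[5,0,0]],"delta_rot":[[0,0,0],[0,0,0],[0,0,0],[0,0,0],[0,0,0]]}'
python3 -c "
from h import *
print(fixrot(6.2))"
```

```text
[1.21401508 0.66633523 0.51140691]
time: 4.32
tcp_pos: [0.5522, 0.0269, 0.0483]
ee_rot: [0.012, 0.664, 0.747, 0.004]
ft_force: [-0.2, -3.4, 0.4]
grip_width: -0.0001
[1.25005383 0.78303608 0.53086473]
```

```bash
python3 -m inch '{"grip":[0,0,0,0,0],"xyz":[[5,0,0],[5,0,0],[5,0,0],[5,0,0],[5,0,0]],"delta_rot":[[0,0,0],[0,0,0],[0,0,0],[0,0,0],[0,0,0]]}'
python3 - <<'E'
from h import *
s=manip.get_state();print(s['tcp_pos'],s['ee_rot'],s['ft_force'])
im=viewer.get_image('wrist');cv2.imwrite('pics/w5.png',im[:,:,::-1])
E
```

```text
time: 4.95
tcp_pos: [0.5495, 0.0531, 0.0482]
ee_rot: [0.013, 0.664, 0.747, 0.004]
ft_force: [-0.4, -3.4, 2.3]
grip_width: -0.0002
[0.54954521 0.05308354 0.04823063] [0.01286885 0.66432231 0.74732623 0.00370997] [-0.41769167 -3.41847838  2.29820139]
```

View pics/w5.png

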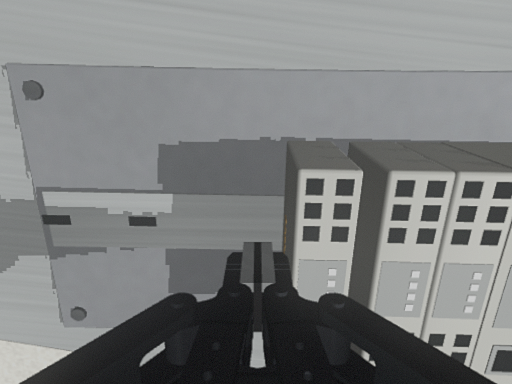

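```bash
python3 -m inch '{"grip":[0,0,0,0,0],"xyz":[[4,0,0],[3,0,0],[2,0,0],[2,0,0],[2,0,0]],"delta_rot":[[0,0,0],[0,0,0],[0,0,0],[0,0,0],[0,0,0]]}'
python3 -m inch '{"grip":[0,0,0],"xyz":[[2,0,0],[2,0,0],[2,0,0]],"delta_rot":[[0,0,0],[0,0,0],[0,0,0]]}'
```

```text
time: 5.62
tcp_pos: [0.5487, 0.062, 0.0484]
ee_rot: [0.016, 0.663, 0.749, 0.001]
ft_force: [0.6, -14.2, 1.5]
grip_width: 0.0002
time: 6.0
tcp_pos: [0.5488, 0.0618, 0.0485]
ee_rot: [0.019, 0.662, 0.75, -0.002]
ft_force: [0.9, -13.2, 2.3]
grip_width: -0.0002
```

```bash
python3 -m inch '{"grip":[0,0,0],"xyz":[[3,0,0],[3,0,0],[3,0,0]],"delta_rot":[[0,0,0],[0,0,0],[0,0,0]]}'
python3 - <<'E'
from h import *
s=manip.get_state();print(s['tcp_pos'],s['ee_rot'],s['ft_force'])
im=viewer.get_image('wrist');cv2.imwrite('pics/w6.png',im[:,:,::-1])
print(fixrot(6.5))
E
```

```text
time: 6.38
tcp_pos: [0.5488, 0.0616, 0.0487]
ee_rot: [0.024, 0.66, 0.751, -0.007]
ft_force: [0.6, -18.2, 2.5]
grip_width: -0.0
[0.54881423 0.06164844 0.04869434] [ 0.02423801  0.6595991   0.75119121 -0.00730198] [  0.59966095 -18.24230733   2.47810868]
[1.22562605 2.64067922 0.93242302]
```

View pics/w6.png

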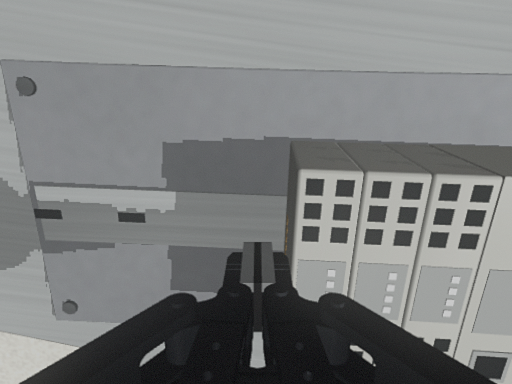

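```bash
python3 -m inch '{"grip":[0,0,0,0,0],"xyz":[[-10,0,0],[-12,0,0],[0,0,-50],[0,0,-50],[0,0,-50]],"delta_rot":[[0,0,0],[0,0,0],[0,0,0],[0,0,0],[0,0,0]]}'
python3 - <<'E'
from h import *
s=manip.get_state()
im=viewer.get_image('wrist');cv2.imwrite('pics/w7.png',im[:,:,::-1])
print(fixrot(0),s['tcp_pos'],s['ee_rot'])
E
```

```text
time: 7.05
tcp_pos: [0.5437, 0.0456, 0.1978]
ee_rot: [0.018, 0.66, 0.751, -0.01]
ft_force: [0.8, -0.6, 0.1]
grip_width: -0.0003
[1.23690071 2.34425621 7.32126905] [0.54365449 0.04557825 0.1978257 ] [ 0.01803059  0.66043637  0.75059518 -0.01027542]
```

View pics/w7.png

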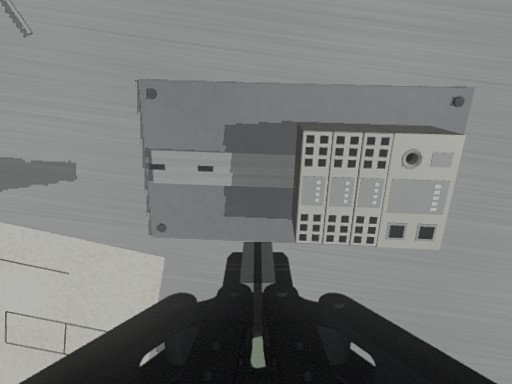

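```bash
python3 -m inch '{"grip":[45,45,45,45,45],"xyz":[[0,0,-40],[-50,0,0],[-50,0,0],[-50,0,0],[-50,0,0]],"delta_rot":[[1.2,2.3,7.3],[0,0,0],[0,0,0],[0,0,0],[0,0,0]]}'
python3 -m inch '{"grip":[45,45,45,45],"xyz":[[-50,0,0],[-50,0,0],[-35,0,0],[0,0,0]],"delta_rot":[[0,0,0],[0,0,0],[0,0,0],[0,0,0]]}'
python3 - <<'E'
from h import *
s=manip.get_state()
im=viewer.get_image('wrist');cv2.imwrite('pics/w8.png',im[:,:,::-1])
print(fixrot(0),s['tcp_pos'],s['ee_rot'],proj('wrist',[[.53,-.311,.13],[.53,-.311,.06]]))
E
```

```text
time: 7.72
tcp_pos: [0.548, -0.1537, 0.2476]
ee_rot: [0.001, 0.706, 0.708, 0.004]
ft_force: [1.2, 0.2, -0.2]
grip_width: 0.0449
time: 8.22
tcp_pos: [0.5474, -0.2963, 0.2447]
ee_rot: [0.0, 0.707, 0.707, 0.006]
ft_force: [-0.2, 1.0, -0.2]
grip_width: 0.0449
[ 0.43798249 -0.51667996 -0.01241643] [ 0.54735606 -0.29630951  0.24473197] [1.01638475e-04 7.07464209e-01 7.06725777e-01 5.74968145e-03] [[235.39037365 167.72251663]
 [239.09352211 150.5954343 ]]
```

View pics/w8.png

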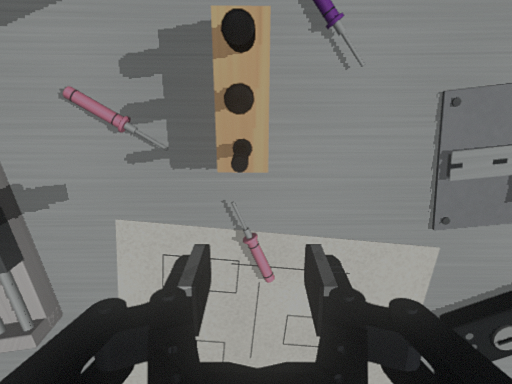

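Run:
```python
from h import *
np.set_printoptions(precision=4,suppress=True)
im=cv2.imread('pics/w8.png')
cv2.imwrite('pics/w8c.png',cv2.resize(im[120:190,195:285],None,fx=8,fy=8,interpolation=cv2.INTER_CUBIC))
```

```text
(no output)
```

View pics/w8c.png

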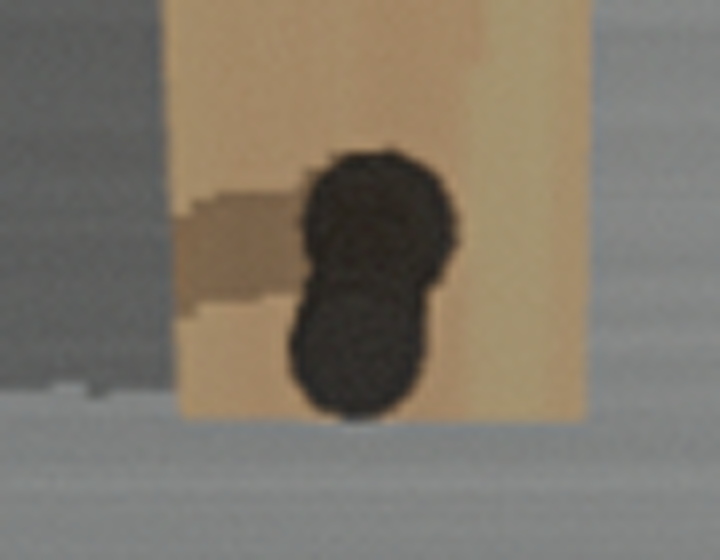

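Run:
```python
from h import *
np.set_printoptions(precision=4,suppress=True)
A=lambda l:np.array(l)/8+[195,120]-0.45
a=cast('wrist',A([(358,350)]),.130)[0];b=cast('wrist',A([(380,225)]),.064)[0]
print(a,b)
s=manip.get_state();print(tool(np.array([.5310,-.3060,s['tcp_pos'][2]])-s['tcp_pos']),tool(a-s['tcp_pos']))
```

```text
[ 0.5264 -0.3078  0.13  ] [ 0.5263 -0.3078  0.064 ]
[-11.1898 -16.1487  -0.2244] [-14.019  -21.6641 114.3471]
```

```bash
python3 -m inch '{"grip":[45,45,45,45],"xyz":[[-13,-20,20],[0,0,30],[0,0,30],[0,0,0]],"delta_rot":[[0.4,-0.5,0],[0,0,0],[0,0,0],[0,0,0]]}'
python3 - <<'E'
from h import *
s=manip.get_state()
im=viewer.get_image('wrist');cv2.imwrite('pics/w9.png',im[:,:,::-1])
print(fixrot(0),s['tcp_pos'],s['ee_rot'],proj('wrist',[[.5264,-.3078,.13],[.5264,-.3078,.06]]))
E
```

```text
time: 8.78
tcp_pos: [0.5271, -0.3021, 0.1625]
ee_rot: [-0.001, 0.706, 0.708, 0.002]
ft_force: [-1.0, 1.1, -0.6]
grip_width: 0.0454
[ 0.20137139 -0.14270022  0.18117352] [ 0.52705649 -0.30205511  0.16245055] [-0.00103107  0.70599777  0.70821075  0.00190303] [[248.019028   227.17668013]
 [250.10365381 190.53215327]]
```

View pics/w9.png

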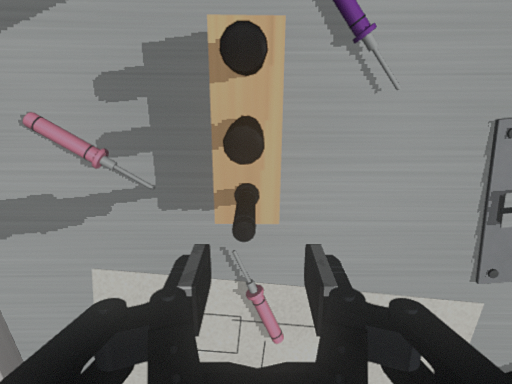

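```bash
python3 -m inch '{"grip":[45,45,45,45,45],"xyz":[[-8,0,0],[0,0,25],[0,0,25],[0,0,20],[0,0,8]],"delta_rot":[[0,0,0],[0,0,0],[0,0,0],[0,0,0],[0,0,0]]}'
python3 - <<'E'
from h import *
s=manip.get_state()
im=viewer.get_image('wrist');cv2.imwrite('pics/w10.png',im[:,:,::-1])
print(fixrot(0),s['tcp_pos'],s['ft_force'])
E
```

```text
time: 9.45
tcp_pos: [0.5354, -0.3155, 0.0931]
ee_rot: [0.009, 0.705, 0.709, 0.003]
ft_force: [0.1, 0.2, 0.1]
grip_width: 0.0451
[0.96382093 0.41146961 0.29562162] [ 0.53540781 -0.31552148  0.09312108] [0.11503262 0.17401226 0.09917256]
```

View pics/w10.png

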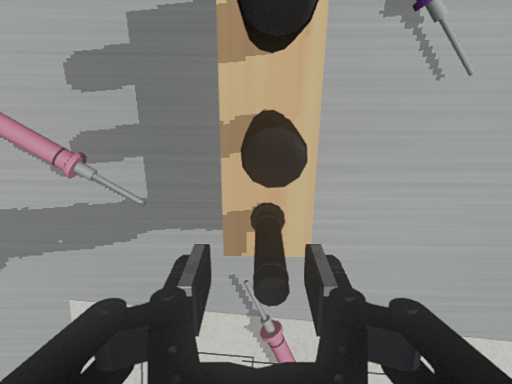

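```bash
python3 -m inch '{"grip":[45,45,45],"xyz":[[5,-8,0],[0,0,6],[0,0,0]],"delta_rot":[[1,0.4,0.3],[0,0,0],[0,0,0]]}'
python3 - <<'E'
from h import *
s=manip.get_state()
im=viewer.get_image('wrist');cv2.imwrite('pics/w11.png',im[:,:,::-1])
print(fixrot(0),s['tcp_pos'],s['ft_force'])
E
```

```text
time: 9.88
tcp_pos: [0.5282, -0.3113, 0.0887]
ee_rot: [0.001, 0.707, 0.707, -0.0]
ft_force: [-0.2, 0.2, -0.1]
grip_width: 0.0447
[ 0.09709061  0.13559551 -0.0219793 ] [ 0.52816829 -0.31130522  0.08869657] [-0.24590548  0.21391974 -0.05500092]
```

View pics/w11.png

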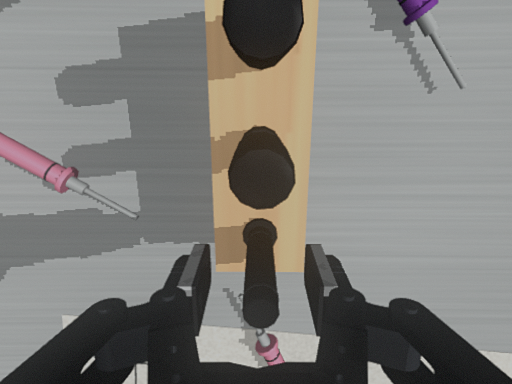

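```bash
python3 -m inch '{"grip":[45,45,14,8,8],"xyz":[[0,0,6],[0,0,4],[0,0,0],[0,0,0],[0,0,0]],"delta_rot":[[0,0,0],[0,0,0],[0,0,0],[0,0,0],[0,0,0]]}' 70
python3 -m inch '{"grip":[5,5,5],"xyz":[[0,0,0],[0,0,0],[0,0,0]],"delta_rot":[[0,0,0],[0,0,0],[0,0,0]]}' 70
python3 - <<'E'
from h import *
s=manip.get_state()
im=viewer.get_image('wrist');cv2.imwrite('pics/w12.png',im[:,:,::-1])
print(fixrot(0),s['tcp_pos'],s['ft_force'])
E
```

```text
time: 10.55
tcp_pos: [0.5286, -0.3115, 0.0785]
ee_rot: [0.002, 0.707, 0.707, -0.0]
ft_force: [0.2, -0.6, 0.4]
grip_width: 0.0123
time: 10.92
tcp_pos: [0.5287, -0.3114, 0.0785]
ee_rot: [0.002, 0.707, 0.707, -0.0]
ft_force: [0.1, 0.4, -0.4]
grip_width: 0.0124
[ 0.12276937  0.13706899 -0.02280197] [ 0.52865286 -0.31144835  0.07854287] [ 0.13129611  0.36579082 -0.41593454]
```

View pics/w12.png

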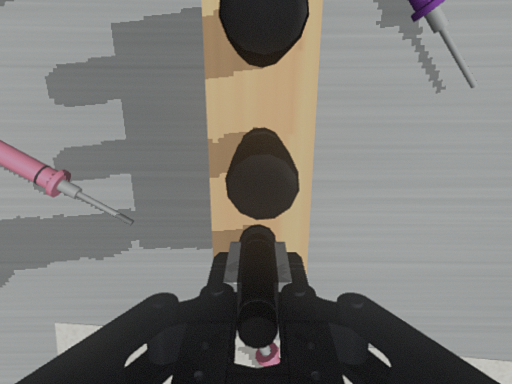

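```bash
python3 -m inch '{"grip":[5,5,5,5,5],"xyz":[[0,0,-10],[0,0,-15],[0,0,-20],[0,0,-25],[0,0,-25]],"delta_rot":[[0,0,0],[0,0,0],[0,0,0],[0,0,0],[0,0,0]]}'
python3 - <<'E'
from h import *
s=manip.get_state()
for n in ['wrist','scene','top']:
    im=viewer.get_image(n);cv2.imwrite(f'pics/{n}13.png',im[:,:,::-1])
print(fixrot(0),s['tcp_pos'],s['ft_force'])
im=cv2.imread('pics/scene13.png');u=proj('scene',s['tcp_pos'])[0].astype(int);print(u,proj('scene',s['tcp_pos']-[0,0,.071]))
a=im[max(0,u[1]-60):u[1]+80,u[0]-70:u[0]+70];print(max(0,u[1]-60),u[0]-70);cv2.imwrite('pics/s13.png',cv2.resize(a,None,fx=4,fy=4,interpolation=cv2.INTER_CUBIC))
E
```

```text
time: 11.6
tcp_pos: [0.5277, -0.3109, 0.1784]
ee_rot: [0.001, 0.707, 0.707, -0.0]
ft_force: [-0.4, 0.4, -0.7]
grip_width: 0.012
[ 0.20839816  0.21533202 -0.02031493] [ 0.52770536 -0.31085627  0.17839518] [-0.42337372  0.36674172 -0.7050658 ]
[153 231] [[158.0980464  251.92913176]]
171 83
```

View pics/s13.png

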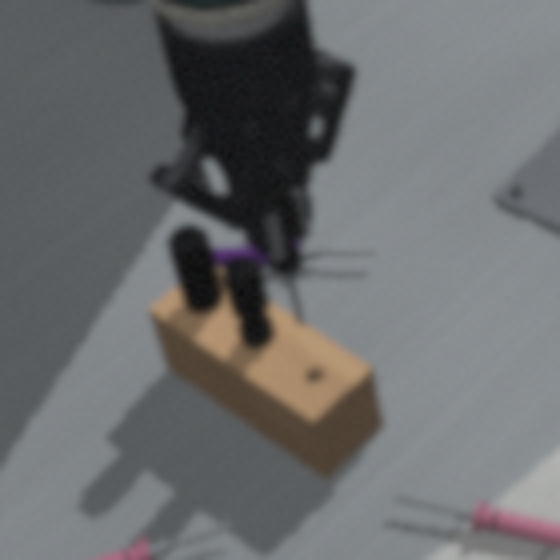

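View pics/wrist13.png

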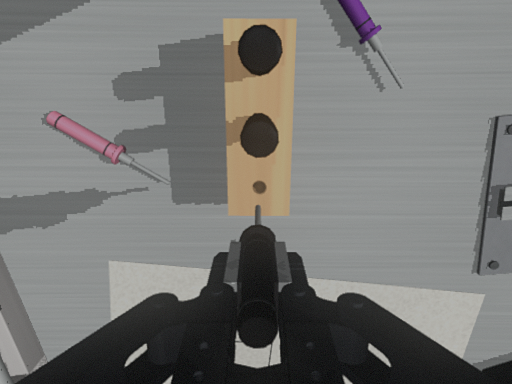

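Run:
```python
from h import *
s=manip.get_state();Rt=rot(s['ee_rot'])
for p in [(0,0,.0705),(0,.003,.0705),(0,-.003,.0705),(0,0,.0305)]: print(p,proj('wrist',Rt@np.array(p)+s['tcp_pos']))
im=cv2.imread('pics/wrist13.png')
cv2.imwrite('pics/w13c.png',cv2.resize(im[170:260,215:305],None,fx=7,fy=7,interpolation=cv2.INTER_CUBIC))
```

```text
(0, 0, 0.0705) [[256.74639676 208.04382267]]
(0, 0.003, 0.0705) [[256.74327746 212.0644874 ]]
(0, -0.003, 0.0705) [[256.74953781 203.99040744]]
(0, 0, 0.0305) [[256.69028124 232.54942773]]
```

View pics/w13c.png

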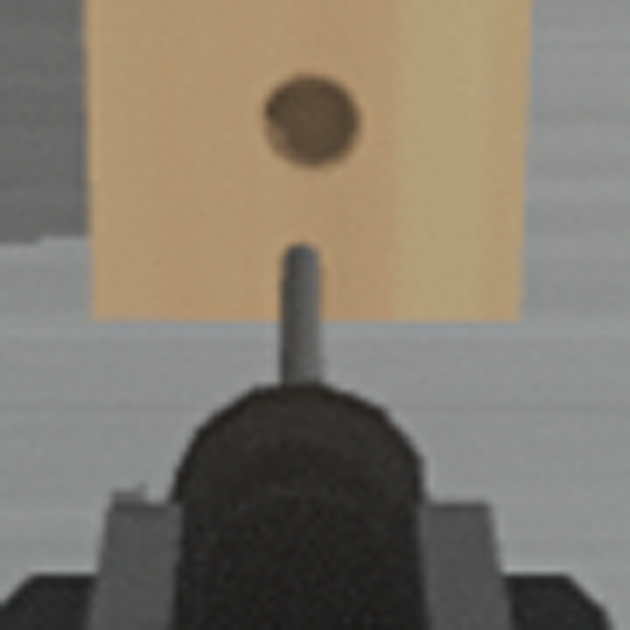

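```bash
python3 -m inch '{"grip":[5,5,5,5,5],"xyz":[[0,0,-40],[30,0,0],[50,-2,0],[50,-2,0],[50,-2,0]],"delta_rot":[[0,0,0],[0,0,0],[0,0,0],[0,0,0],[0,0,0]]}'
python3 -m inch '{"grip":[5,5,5,5,5],"xyz":[[50,-2,0],[50,-2,0],[50,-2,0],[50,-2,0],[20,0,0]],"delta_rot":[[0,0,0],[0,0,0],[0,0,0],[0,0,0],[0,0,0]]}'
python3 - <<'E'
from h import *
s=manip.get_state();print(fixrot(0),s['tcp_pos'],tool(np.array([.507,.161,s['tcp_pos'][2]])-s['tcp_pos']))
E
```

```text
time: 12.38
tcp_pos: [0.5209, -0.1295, 0.2154]
ee_rot: [0.001, 0.709, 0.705, -0.001]
ft_force: [0.6, -0.8, -0.8]
grip_width: 0.0123
time: 13.0
tcp_pos: [0.5094, 0.0997, 0.2107]
ee_rot: [-0.002, 0.709, 0.705, -0.003]
ft_force: [0.4, -0.4, -0.4]
grip_width: 0.0123
[-0.43228706  0.02981347 -0.31335475] [0.50935832 0.09971559 0.21070301] [ 6.12705904e+01 -2.69350483e+00 -1.28278308e-02]
```

```bash
python3 -m inch '{"grip":[5,5,5],"xyz":[[30,-1,0],[30,-1,0],[0,0,0]],"delta_rot":[[-0.4,0,-0.3],[0,0,0],[0,0,0]]}'
python3 - <<'E'
from h import *
s=manip.get_state();print(fixrot(0),s['tcp_pos'])
im=viewer.get_image('wrist');cv2.imwrite('pics/w14.png',im[:,:,::-1])
cv2.imwrite('pics/w14c.png',cv2.resize(im[150:250,200:330,::-1],None,fx=6,fy=6,interpolation=cv2.INTER_CUBIC))
E
```

```text
time: 13.38
tcp_pos: [0.5049, 0.163, 0.2078]
ee_rot: [-0.001, 0.706, 0.708, -0.002]
ft_force: [0.4, -1.1, -1.4]
grip_width: 0.0121
[-0.29288906  0.06919916  0.16699714] [0.50490238 0.16298649 0.20784833]
```

View pics/w14.png

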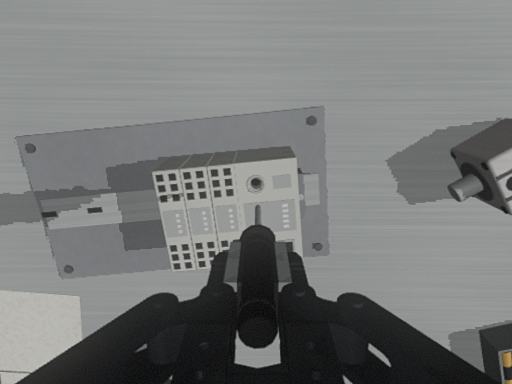

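View pics/w14c.png

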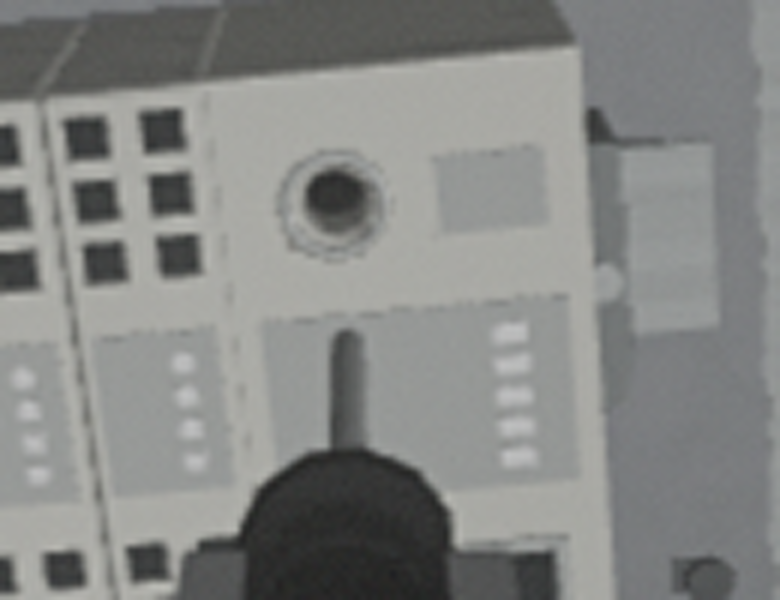

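Run:
```python
from h import *
s=manip.get_state();Rt=rot(s['ee_rot'])
h=cast('wrist',[(255.2,183.6)],.074)[0]
tipz=(Rt@[0,0,.0705]+s['tcp_pos'])
t=cast('wrist',[(347/6+199.6,338/6+149.6)],tipz[2])[0]
print(h,tipz,t,tool(h-t))
```

```text
[0.50508119 0.16030644 0.074     ] [0.50440423 0.16183257 0.137243  ] [0.50282831 0.16230706 0.137243  ] [-1.8865642   2.59881483 63.2332358 ]
```

```bash
python3 -m inch '{"grip":[5,5,5,5,5],"xyz":[[-2,2.5,15],[0,0,15],[0,0,12],[0,0,6],[0,0,0]],"delta_rot":[[-0.3,0,0.2],[0,0,0],[0,0,0],[0,0,0],[0,0,0]]}'
cat > look.py <<'E'
from h import *
import sys
k=sys.argv[1]
s=manip.get_state();print(fixrot(0),s['tcp_pos'],s['ft_force'],s['grip_width'])
im=viewer.get_image('wrist');cv2.imwrite(f'pics/w{k}.png',im[:,:,::-1])
cv2.imwrite(f'pics/w{k}c.png',cv2.resize(im[150:250,200:330,::-1],None,fx=6,fy=6,interpolation=cv2.INTER_CUBIC))
print(proj('wrist',rot(s['ee_rot'])@[.0007,-.001,.0705]+s['tcp_pos']),tool(np.array([.505,.160,.074])-s['tcp_pos'],s)-[0.7,-1,70.5])
E
python3 look.py 15
```

```text
time: 14.05
tcp_pos: [0.5064, 0.1566, 0.1563]
ee_rot: [0.0, 0.708, 0.706, -0.002]
ft_force: [0.8, 0.1, -1.2]
grip_width: 0.0121
[-0.17157168  0.21282473 -0.19308667] [0.50638648 0.15663548 0.15626628] [ 0.82191115  0.13691333 -1.19948747] 0.01206249524841965
[[257.6572746  206.23651241]] [ 2.96579916 -0.15199436 11.7570216 ]
```

View pics/w15c.png

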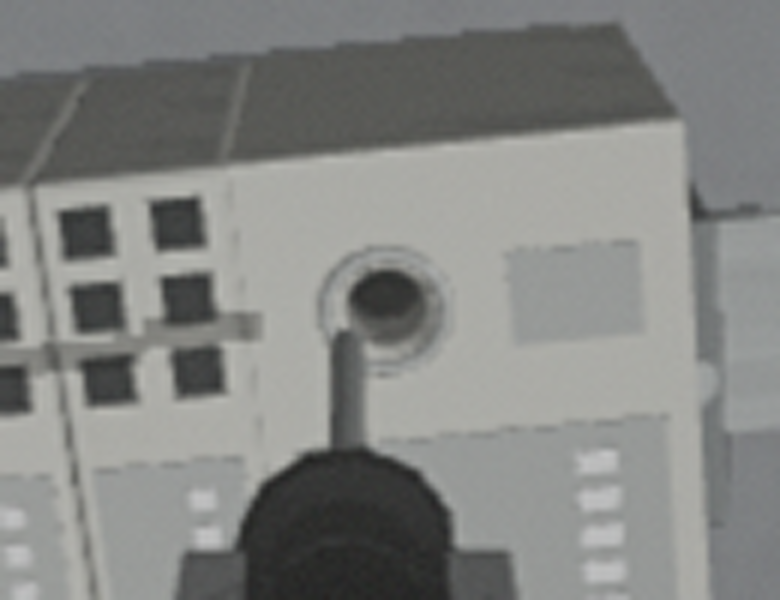

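```bash
cat > off.py <<'E'
from h import *
import sys
hx,hy,tx,ty=map(float,sys.argv[1:5])
f=lambda x,y:(x/6+199.6,y/6+149.6)
s=manip.get_state()
h=cast('wrist',[f(hx,hy)],.074)[0];tz=(rot(s['ee_rot'])@[0,0,.0705]+s['tcp_pos'])[2]
t=cast('wrist',[f(tx,ty)],tz)[0]
print(h,t,tool(h-t))
E
python3 off.py 385 309 347 338
```

```text
[0.50554687 0.16151239 0.074     ] [0.50483681 0.15692307 0.08608099] [ 4.6360501   0.7247138  12.06226546]
```

```bash
python3 -m inch '{"grip":[5,5,5],"xyz":[[4.5,0.5,2],[0,0,2],[0,0,0]],"delta_rot":[[-0.2,0.2,-0.2],[0,0,0],[0,0,0]]}'
python3 look.py 16
```

```text
time: 14.48
tcp_pos: [0.508, 0.1619, 0.1534]
ee_rot: [0.001, 0.707, 0.707, 0.001]
ft_force: [-0.4, -0.4, -2.0]
grip_width: 0.0127
[ 0.2029257  -0.03214346  0.04274822] [0.50803735 0.16186639 0.15338745] [-0.42990846 -0.37649617 -2.01947859] 0.01270637584556229
[[257.70658527 206.56551459]] [-2.60854962 -2.31990147  8.87513734]
```

View pics/w16c.png

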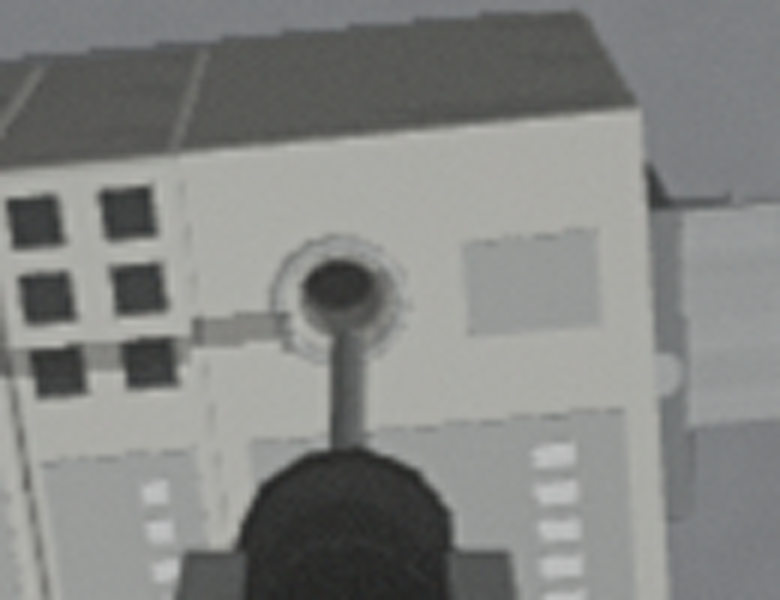

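```bash
python3 off.py 340 298 347 338
```

```text
[0.50505067 0.16158848 0.074     ] [0.50679001 0.16241426 0.08295885] [-0.82990521 -1.77283082  8.95189976]
```

```bash
python3 -m inch '{"grip":[5,5,5,5],"xyz":[[-0.8,-2.2,2],[0,0,2],[0,0,2],[0,0,0]],"delta_rot":[[0.2,0,0],[0,0,0],[0,0,0],[0,0,0]]}'
python3 look.py 17
```

```text
time: 15.02
tcp_pos: [0.5058, 0.161, 0.1472]
ee_rot: [-0.0, 0.707, 0.707, 0.0]
ft_force: [0.2, 0.3, -1.6]
grip_width: 0.012
[ 0.00665871 -0.03362309  0.04148824] [0.50577693 0.16098366 0.14716636] [ 0.24293443  0.31119631 -1.55201322] 0.011969143750218614
[[257.72811281 206.53770232]] [-1.72603381  0.21383758  2.66567648]
```

View pics/w17c.png

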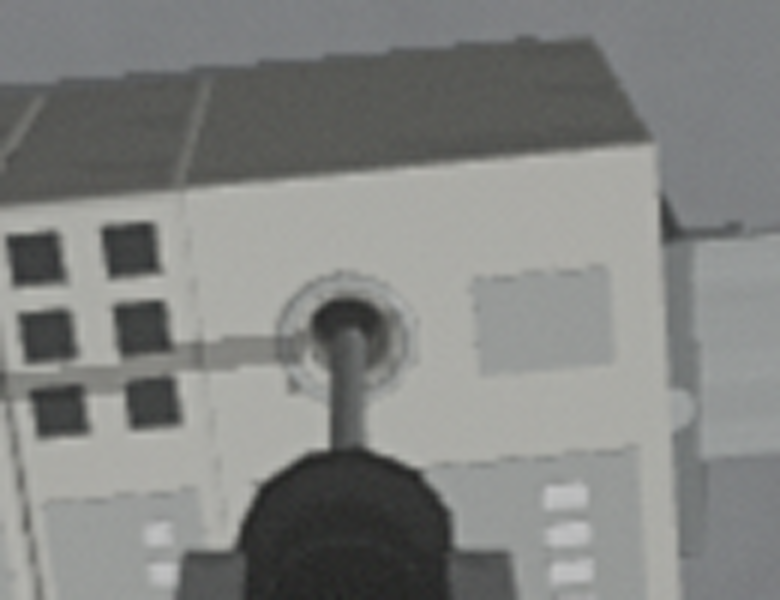

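```bash
python3 off.py 347 337 347 335; python3 -m inch '{"grip":[5,5,5,5],"xyz":[[0,0,2],[0,0,2],[0,0,2],[0,0,0]],"delta_rot":[[0,0,0],[0,0,0],[0,0,0],[0,0,0]]}'
python3 look.py 18
```

```text
[0.50520554 0.16152514 0.074     ] [0.50393449 0.16151758 0.07675486] [0.004972   1.27028851 2.75521657]
time: 15.58
tcp_pos: [0.5059, 0.161, 0.1408]
ee_rot: [-0.0, 0.707, 0.707, 0.0]
ft_force: [0.2, -0.1, -1.4]
grip_width: 0.0122
[ 0.02085918 -0.03733416  0.03982024] [0.50594439 0.16102499 0.14083427] [ 0.2449651  -0.09705743 -1.36772485] 0.012198006584269555
[[257.7616168  206.60259393]] [-1.76787291  0.03055122 -3.66676513]
```

View pics/w18c.png

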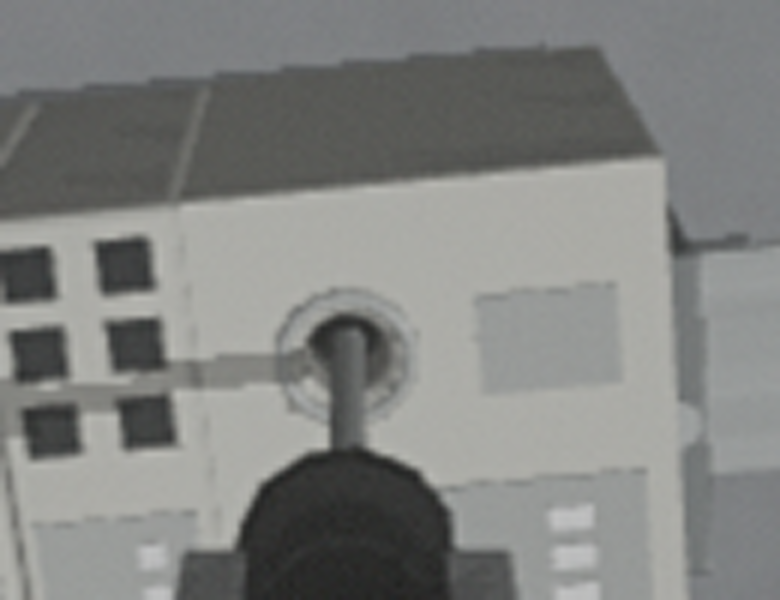

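```bash
python3 -m inch '{"grip":[5,5,5,5],"xyz":[[0,0.3,2],[0,0,2],[0,0,1.5],[0,0,0]],"delta_rot":[[0,0,0],[0,0,0],[0,0,0],[0,0,0]]}'
python3 -m inch '{"grip":[5,5,5,5],"xyz":[[0,0,1],[0,0,1],[0,0,1],[0,0,1]],"delta_rot":[[0,0,0],[0,0,0],[0,0,0],[0,0,0]]}'
python3 look.py 19
```

```text
time: 16.12
tcp_pos: [0.5066, 0.1611, 0.1353]
ee_rot: [0.0, 0.707, 0.707, 0.001]
ft_force: [-0.1, 0.1, 1.5]
grip_width: 0.0122
time: 16.62
tcp_pos: [0.5067, 0.1611, 0.1317]
ee_rot: [0.0, 0.707, 0.707, 0.001]
ft_force: [-1.2, 0.1, 3.2]
grip_width: 0.0124
[ 0.08594821 -0.04289119  0.04467669] [0.5067002  0.16108181 0.1316674 ] [-1.20365501  0.06925957  3.20726619] 0.012409883160463538
[[257.72905467 206.79944385]] [ -1.82361577  -0.78756382 -12.8360366 ]
```

View pics/w19c.png

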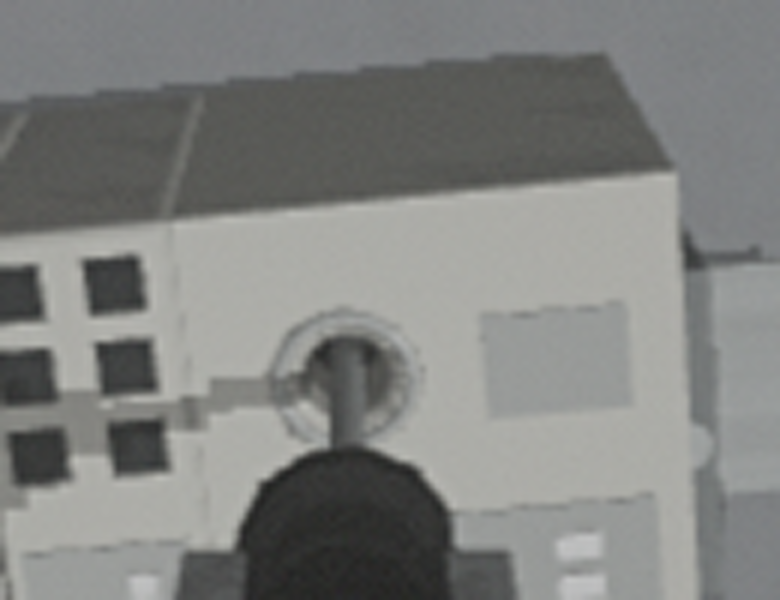

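```bash
python3 -m inch '{"grip":[5,5,5],"xyz":[[0,0,1],[0,0,1],[0,0,1]],"delta_rot":[[0,0,0],[0,0,0],[0,0,0]]}'
python3 -m inch '{"grip":[5,5],"xyz":[[0,0,1.5],[0,0,1.5]],"delta_rot":[[0,0,0],[0,0,0]]}'
```

```text
time: 17.05
tcp_pos: [0.5073, 0.1612, 0.1297]
ee_rot: [0.001, 0.707, 0.707, 0.001]
ft_force: [-3.2, -0.2, 12.7]
grip_width: 0.0125
time: 17.3
tcp_pos: [0.5077, 0.1612, 0.1293]
ee_rot: [0.001, 0.707, 0.707, 0.002]
ft_force: [-4.9, -1.2, 18.8]
grip_width: 0.0124
```

```bash
python3 -m inch '{"grip":[5,5,5,5,5],"xyz":[[0,-1.2,1],[0,0,1],[0,0,1],[0,0,1],[0,0,1]],"delta_rot":[[0,0,0],[0,0,0],[0,0,0],[0,0,0],[0,0,0]]}'
python3 look.py 20
```

```text
time: 17.92
tcp_pos: [0.5071, 0.1612, 0.1296]
ee_rot: [0.002, 0.707, 0.708, 0.003]
ft_force: [-3.3, -1.4, 12.2]
grip_width: 0.0119
[ 0.40116246 -0.05293473  0.08972478] [0.50710841 0.16119712 0.12963129] [-3.3449024  -1.36880616 12.23830124] 0.011921500035655352
[[257.77377965 206.60557777]] [ -1.94489848  -1.49977317 -14.88597342]
```

View pics/w20.png

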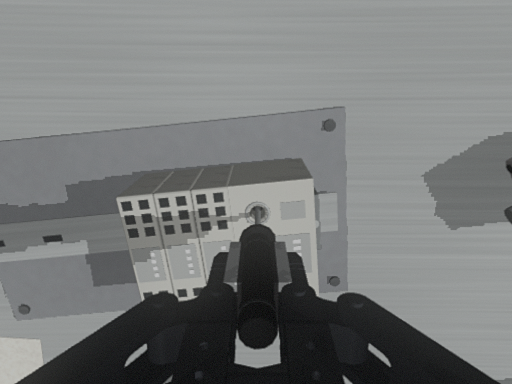

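Run:
```python
from h import *
im=viewer.get_image('top');cv2.imwrite('pics/top21.png',im[:,:,::-1])
s=manip.get_state();print(s['time'],s['tcp_pos'],s['ft_force'],s['grip_width'])
if s['ft_force'][2]>7: print(manip.finish_job())
```

```text
18.025 [0.50711088 0.16116757 0.129622  ] [-3.35249179 -1.38114563 12.51552342] 0.012481414874839896
the job is handed in; nothing more can be done
None
```

I pushed the loose module along the rail until it met its stop. I then took the pin tool from the block's +x hole, lowered it through the reset hole and pressed the button down. I handed the job in at 18.0 s with the button held and the tool still in the gripper.

**Last checks:**
- **Module:** the wrist pictures show it flush against the fitted modules. The push force rose from 3 N to 18 N at the stop.
- **Button:** the tool travelled about 6 mm after first contact and the force then climbed steeply, so I take the button as fully down. The wrist force was steady at about 12.5 N.
- **Tip position:** it works out about 15 mm below the hole's mouth and inside the hole. A full press should put it at 14 mm, so the two figures differ by about 1 mm.

**What disagreed or was not checked:**
- **Grip opening:** it reads about 12.4 mm on the 14 mm handle, but the tool held firm throughout.
- **Side force:** about 3 N remains on the tool, so the pin may be leaning on the hole's wall.
- **Hole position:** the cameras differed by up to 8 mm at first. I settled this with close wrist views of the tip and the hole together.
- **Pink and purple look-alikes:** they stood upright in the first pictures and were lying down later. I never saw contact with them.
- **Bystanders:** I felt no contact with any of them. The other two tools were still in the block when I lifted the pin tool out. I did not measure the meter or the air cylinder again at the end.

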